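# Reload the bench staple magazine

### The job

The bench stapler is nearly empty: refill its magazine. Push the magazine's closed rail in until it springs out, pull it right out, put the short leftover stub from the channel into the scrap tin, lay every full staple stick that is on the bench in the channel one behind another with the crown up, and push the rail home against the spring until it latches shut. Leave the other things on the bench where they are.

Things in the scene. Friction and masses are not known exactly. Their poses are not given: they have to be found in the camera images.
- channel (a point): Point on the floor of the channel (40 mm above the bench) at its closed nose end, mid-width. The channel runs along this frame's +y for 172 mm to the bridge; x across, z up. Two steel side walls, tops 16 mm above the floor, stand 28.5 mm apart and flare to 35 mm over the topmost 3 mm. The grey nose block stands at y = -40 to 0, 64 wide, its top 50 mm above the channel floor.
- bridge_top (a point): Centre of the top (90 mm above the bench) of the bridge over the channel's other end, 30 mm long along the channel, 72 wide. The whole grey magazine is a block 72 wide, 242 long, 40 mm high, screwed to the bench at a different place and turn each time.
- rail (a joint): How far the steel rail is drawn out along +y of the channel, in m: about 0.001 to 0.003 latched shut, 0.170 fully out (stop), -0.010 pressed fully in (stop). Beyond 0.045 it slides with 1 N of friction (more while the follower's spring is squeezed) and stays where it is left, if nothing pushes it.
- latch (a point): Where the rail enters the magazine: a push-push latch holds the rail shut; it cannot be pulled out while latched. Press it 7 mm or more past shut, best to its stop (7 to 14 N), and let go: a spring throws it out 45 mm or more. To latch it: from 40 mm out or more push it in to the stop, let go; it comes back 10 mm to shut and stays. One press more frees it again.
- rail_tab (a point): Steel end plate of the rail, the part to push and hold: 50 wide (across), 10 thick (along y), 60 mm high, top 90 mm above the bench. The point is mid-width, mid-thickness, 15 mm below the top; y points outward. When shut, its inner face is 11 mm from the bridge, too close for a finger; sprung out, it can be pinched from above through its thickness.
- follower (a joint): How far the black follower is pushed back on the rail against its spring, in m: 0 is not pushed back, 0.155 the most. The spring pushes it towards the nose with 1.2 N at 0 and 4.2 N at 0.15.
- follower_face (a point): Centre of the face, looking to the nose, of the black follower (25 wide, 20 long, 26 mm high), which runs in the channel 1.5 mm above its floor. It rides on the rail and pushes the sticks to the nose. With the rail fully out it has withdrawn to the bridge and the whole open channel is free.
- leftover_mid (a point): Centre of the leftover stub of staples, 25 wide, 30 long (along its y axis), 30 mm high, about 50 g. It starts in the channel against the nose, held by the follower, its top 70 mm above the bench.
- scrap_tin_in (a point): Centre of the inner floor (4 mm above the bench) of the open square aluminium scrap tin, 120 by 120 mm outside, 40 mm high, walls 4 mm. It does not move during the job.
- stick0_mid (a point): A full staple stick: an inverted U of steel staples glued together, 25 wide, 48 long (along its y axis), 30 mm high (z up, closed crown on top), about 80 g; this point is its centre, the ends are alike. Two or three such sticks stand loose on the bench near the robot; an absent one reads None.
- stick1_mid (a point): Another full staple stick, the same as stick0_mid; this point is its centre. It may be absent (None).
- stick2_mid (a point): A third full staple stick, the same as stick0_mid; this point is its centre. It may be absent (None).
- tape: Bystander, to be left alone: roll of paper tape, 96 mm across, 25 mm high, origin under its centre.
- sprayer: Bystander, to be left alone: white plastic bottle with blue cap, 80 mm across, 190 mm high, origin under its centre.
- driver: Bystander, to be left alone: screwdriver with a red handle lying on the bench, origin about midway.
- shim: Bystander, to be left alone: flat wooden shim, 30 by 75 mm, 14 mm high, lower than a stick, origin under its centre.
- glue: Bystander, to be left alone: white glue jar with black cap, 52 mm across, 110 mm high, origin under its centre.
Mind the look-alikes: they are no part of the job. Leave any orange look-alike of the part that bears stick2_mid alone.

How it is judged:
By the outcome, as a careful person would: the job done as asked, in the order asked, and still so for the second after the job is handed in, with the robot touching nothing.
Of stick0, stick1, stick2 only 2 to 3 are there at a start; the rules pass over those that are not, and their reading is None.
At some moment in a run one of stick0, stick1, stick2 may be knocked a few centimetres aside while the robot is not near it.
It also fails if it takes over 208 s, if anything falls off the work surface, if the arm or the gripper's body presses on something with over 40 N, if the wrist force passes 120 N, or if a joint passes its speed limit or range.

### The arm

A 6-joint arm with a two-finger parallel gripper is mounted at the origin on the work surface. World frame = base frame: x ahead of the robot, y to its left, z up, the work surface at z = 0. Lengths are in m, angles in rad, forces in N, time in s.
With the tool pointing down it reaches from about 0.35 to 0.925 m from the base axis. Payload 6.4 kg.
Tool frame: the origin (TCP) lies at the very end of the fingers, on their centre line; the grasp point (between the pads) lies 19 mm behind it; z points along the fingers, y is the line along which they close (so a half turn about z gives the same grasp; the last joint's range is limited). The gripper opens to 85 mm and grips with 20 to 120 N. Pads are 22 mm wide; open, the fingers measure 114 mm over their backs; the gripper's body (76 mm by 85 mm) begins 54 mm behind the grasp point. The pads swing forward as they close: fully open they stand 13 mm farther back than shut.
Start: joints at [-1.324, 0.245, 1.558, -0, 1.339, -0.174], TCP at [0.266, -0.593, 0.231] pointing down, gripper open.
Joint ranges: [-3.13, 3.13], [-1.02, 2.26], [0.13, 2.54], [-0.95, 4.09], [0.21, 2.88], [-2.74, 2.74]. Speed limits (rad/s): [2.57, 2.57, 3.14, 3.14, 3.14, 3.14].

### API

Orientations are given as [roll, pitch, yaw] about the fixed x, y, z axes, in that order (R = Rz(yaw) Ry(pitch) Rx(roll)).
In Python, from rig import env, read_camera gives the robot as it stands. The module is installed in compiled form; this text tells all that it offers.
- The arm moves only by the shell command python3 -m inch 'ROWS' [FORCE]. ROWS is a JSON object of lists of equal length, an entry for each row: "linear": the shift along the tool's x, y, z as a fraction of full scale, a list of three; "turn": the turn, a rotation vector about the tool's x, y, z as a fraction of full scale, a list of three; "fingers": the gripper command: -1 is shut, 1 is fully open, values between are in proportion. In form: {"linear": [[x, y, z], ...], "turn": [[rx, ry, rz], ...], "fingers": [fingers, ...]}. A call has 1 to 20 rows; each row is the pose to reach, as a shift and turn from the pose commanded when the call began, along the tool's axes at that moment, turning the shorter way round; what a row does not reach only later rows make up. Full scale, the value 1, is 0.3 m for a shift and 2 pi rad for a turn. A row lasts 1/8 s, in which the tool goes at most 62.5 mm and 10.7 degrees, less where a joint would pass 70% of its speed; a pose out of reach is approached as far as the arm can. A call with a number of a shift or a turn outside -1 to 1 is refused whole. A call with a gripper value outside its range is refused whole. The fingers move at their own pace and stop on an object; FORCE is the grip in N (left out, the last holds). Time passes only in rows, so rows that repeat a pose let the fingers close. It gives the time, the measured TCP pose, the force, the opening and the grip force at its end, in the units of the state.
- env.state(): the state, without advancing time (a new reading comes with each control period).
- read_camera(name): name is "scene" or "top" or "wrist"; returns a dict with "color" (420x560x3 uint8, red, green, blue), "camera_matrix" (3x3 intrinsics, pixels), "world_from_camera" (4x4, takes a point from camera to world coordinates). Camera axes: x right, y up, looking along -z (the intrinsics and any distortion apply to the point x, -y, -z); pixel columns grow to the right and rows downward; lengths in m; the calibration is good to about 2 mm. The wrist camera is an equidistant fisheye: a pixel r from the principal point sees the ray r / f radians off the axis. A picture is of the moment at which its call begins. There is no depth.
- env.close_job(): hands the job in; it is judged then, once.
The state is a dict: "time": time; "q": joint angles; "qd": joint speeds; "joint_efforts": joint torques, N m; "tool_pos": TCP position; "ee_rot": TCP orientation; "wrist_force": force on the tool from outside, world axes, zero at the start; "torque": the same for the moment, N m; "gripper_width": finger opening in m; "gripper_force": force on a finger pad.
Only numpy, scipy, OpenCV 4.12 (cv2) and the standard library are available. Lean on these libraries where they do the work, as an engineer would, in place of code of your own. Each camera call takes 0.05 s, during which the arm holds its last target. There are 200 camera calls.

## Working session

There is one attempt and no reset: what is moved stays moved. The work goes in short steps, Python scripts to look and compute and a shell command to move; the robot and the scene stay as the last step left them, time stands still between calls to the robot, and variables do not carry over. Pictures are saved under pics/ and viewed, at most 14 in all, crops included, and the job is handed in when it is done.

```bash
mkdir -p pics
cat > h.py <<'E'
import numpy as np, cv2, json
from rig import env, read_camera
from scipy.spatial.transform import Rotation as R
def snap(cam,name):
    d=read_camera(cam); cv2.imwrite('pics/'+name+'.png',d['color'][:,:,::-1])
    np.savez('pics/'+name+'.npz',K=d['camera_matrix'],T=d['world_from_camera'],c=d['color']); return d
def load(name): return np.load('pics/'+name+'.npz')
def px(name,u,v,z,fish=False):
    d=load(name);K=d['K'];T=d['T']
    a=np.array([(u-K[0,2])/K[0,0],(v-K[1,2])/K[1,1]])
    if fish:
        r=np.linalg.norm(a)+1e-12; s=np.sin(r)/r; p=np.array([a[0]*s,-a[1]*s,-np.cos(r)])
    else: p=np.array([a[0],-a[1],-1])
    p=T[:3,:3]@p;o=T[:3,3]; return o+p*(z-o[2])/p[2]
def proj(name,P,fish=False):
    d=load(name);K=d['K'];T=d['T'];p=T[:3,:3].T@(np.array(P,float)-T[:3,3]);q=np.array([p[0],-p[1],-p[2]])
    if fish:
        r=np.hypot(q[0],q[1]);th=np.arctan2(r,q[2]);a=q[:2]/r*th
    else: a=q[:2]/q[2]
    return np.array([K[0,0]*a[0]+K[0,2],K[1,1]*a[1]+K[1,2]])
def rel(pos,yaw=None):
    "linear/turn fractions from current measured pose; yaw = heading of tool y axis"
    s=env.state(); Rm=rot(s); l=Rm.T@(np.array(pos)-np.array(s['tool_pos']))/0.3
    t=np.zeros(3)
    if yaw is not None:
        best=None
        for k in (0,np.pi):
            y=np.array([np.cos(yaw+k),np.sin(yaw+k),0]); z=np.array([0,0,-1.]); x=np.cross(y,z)
            v=R.from_matrix(Rm.T@np.stack([x,y,z],1)).as_rotvec()
            if best is None or np.linalg.norm(v)<np.linalg.norm(best): best=v
        t=best/(2*np.pi)
    print('lin',np.round(l,4),'turn',np.round(t,4),'q6',round(s['q'][5],3))
def rot(s):
    e=np.array(s['ee_rot']); return e if e.shape==(3,3) else R.from_euler('xyz',e).as_matrix()
E
python3 -c "
from h import *
s=env.state();print(s)
for c in ('top','scene','wrist'):
    d=snap(c,c+'0');print(c,d['camera_matrix'].round(1).tolist(),d['world_from_camera'].round(3).tolist())
a=[cv2.imread('pics/%s0.png'%c) for c in ('top','scene','wrist')]
"
```

```text
{'time': 0.0, 'q': array([-1.32408092e+00,  2.45843319e-01,  1.55902876e+00,  2.85472755e-05,
        1.33866122e+00, -1.74112720e-01]), 'qd': array([-0.00034168,  0.00125488, -0.00158112,  0.00036482, -0.0004081 ,
        0.00184431]), 'joint_efforts': array([ 5.51175890e-04, -4.29512358e+01, -3.26127684e+01, -6.15678482e-05,
        5.34014107e-03, -2.77239292e-05]), 'tool_pos': array([ 0.26540268, -0.59274049,  0.23015367]), 'ee_rot': array([-3.13968616e+00, -3.63535405e-04,  4.20821187e-01]), 'wrist_force': array([0.79665628, 0.20947052, 0.34289738]), 'torque': array([-0.01434786,  0.02420949, -0.07386866]), 'gripper_force': 0.0, 'gripper_width': 0.08525931878353264}
top [[408.2, 0.0, 276.1], [0.0, 408.2, 212.0], [0.0, 0.0, 1.0]] [[0.012, 0.985, -0.171, 0.354], [-1.0, 0.014, 0.008, -0.011], [0.01, 0.171, 0.985, 0.956], [0.0, 0.0, 0.0, 1.0]]
scene [[444.9, 0.0, 271.9], [0.0, 444.9, 213.5], [0.0, 0.0, 1.0]] [[0.868, -0.377, 0.324, 0.84], [0.497, 0.657, -0.567, -0.635], [0.001, 0.653, 0.757, 0.887], [0.0, 0.0, 0.0, 1.0]]
wrist [[325.2, 0.0, 277.0], [0.0, 325.2, 208.9], [0.0, 0.0, 1.0]] [[0.408, 0.875, 0.261, 0.332], [-0.913, 0.392, 0.116, -0.563], [-0.001, -0.286, 0.958, 0.373], [0.0, 0.0, 0.0, 1.0]]
```

View pics/top0.png

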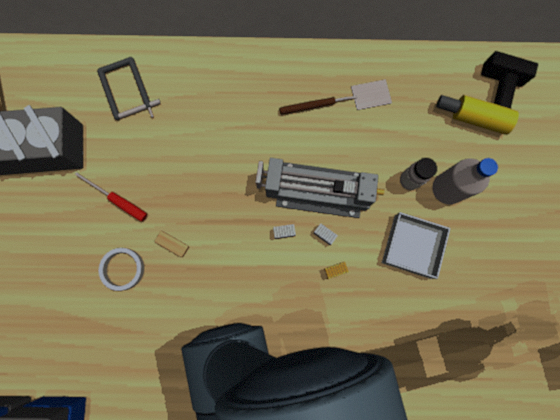

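View pics/scene0.png

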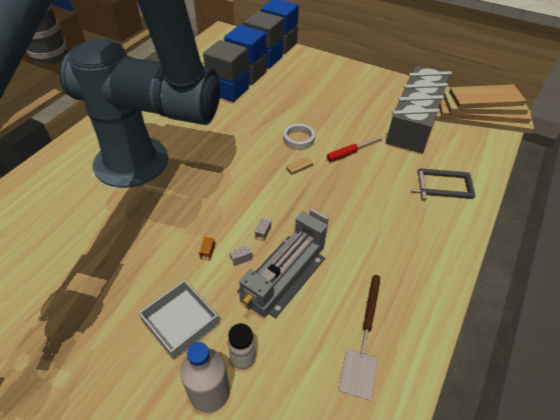

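The top view shows the magazine with its nose block at about (368,190), the bridge at (274,178) and the rail tab at (260,172). The tin is at (416,245), grey sticks are at (284,232) and (324,234), and the orange look-alike is at (335,270). Next I'll enlarge both views.

```bash
python3 -c "
from h import *
a=cv2.imread('pics/top0.png')[145:295,240:460];b=cv2.imread('pics/scene0.png')[195:355,135:345]
cv2.imwrite('pics/c1.png',cv2.resize(a,None,fx=3.6,fy=3.6,interpolation=2));cv2.imwrite('pics/c2.png',cv2.resize(b,None,fx=3.6,fy=3.6,interpolation=2))
"
```

```text
(no output)
```

View pics/c1.png

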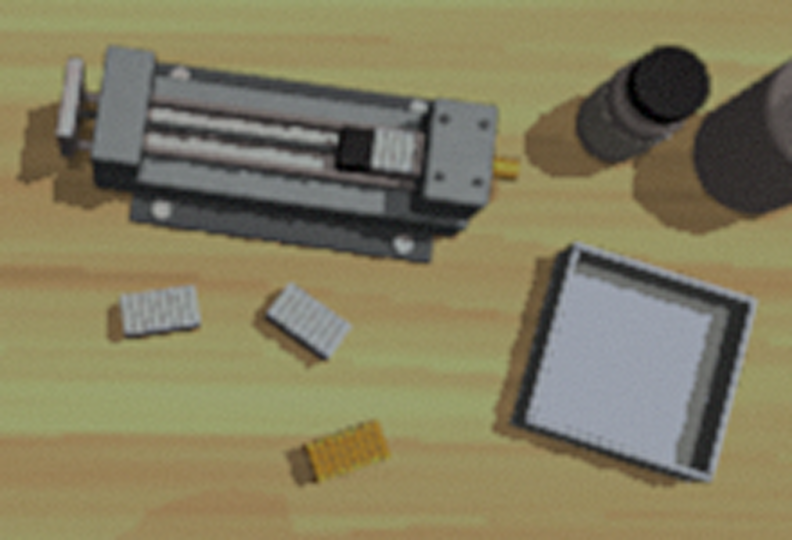

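View pics/c2.png

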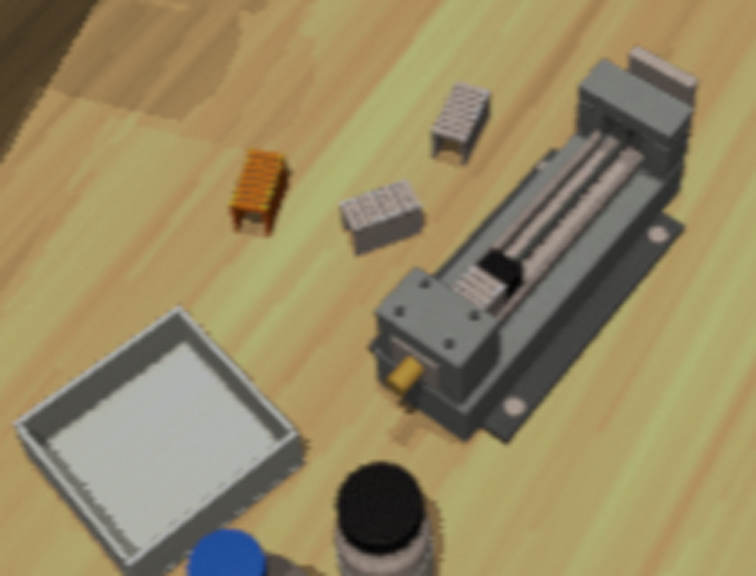

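```bash
cat > m.py <<'E'
from h import *
from scipy.optimize import least_squares
C1=lambda p:(240+(p[0]+.5)/3.6-.5,145+(p[1]+.5)/3.6-.5)
C2=lambda p:(135+(p[0]+.5)/3.6-.5,195+(p[1]+.5)/3.6-.5)
obj=[(.036,.202),(.036,.172),(-.036,.172),(-.036,.202),(.032,0),(.032,-.04),(-.032,-.04),(-.032,0)]
p1=[(109,47),(155,52),(140,190),(93,184),(436,98),(498,103),(491,208),(425,200)]
p2=[(692,103),(683,138),(580,97),(608,60),(498,318),(450,358),(377,310),(421,270)]
def W(q,o,z):
    c,s=np.cos(q[2]),np.sin(q[2]);return np.array([q[0]+c*o[0]-s*o[1],q[1]+s*o[0]+c*o[1],z])
for nm in (1,2,3):
    def f(q):
        r=[]
        for o,a,b in zip(obj,p1,p2):
            P=W(q,o,.09)
            if nm&1:r.append(proj('top0',P)-C1(a))
            if nm&2:r.append(proj('scene0',P)-C2(b))
        return np.concatenate(r)
    s=least_squares(f,[.4,-.1,0],loss='soft_l1');print('chan',nm,s.x.round(4),np.abs(s.fun).max().round(2))
def quad(t,cs,z,C,img):
    P=np.array([px(img,*C(c),z) for c in cs]);L=[np.linalg.norm(P[i]-P[i-1]) for i in range(4)];d=P[1]-P[0]+P[2]-P[3]
    print(t,P.mean(0).round(4),'ang',round(np.arctan2(d[1],d[0]),3),np.round(L,3))
quad('A1',[(121,293),(193,286),(200,322),(127,334)],.03,C1,'top0')
quad('A2',[(490,95),(462,86),(433,128),(464,138)],.03,C2,'scene0')
quad('B1',[(268,315),(290,285),(352,322),(328,350)],.03,C1,'top0')
quad('B2',[(342,210),(408,184),(423,212),(352,238)],.03,C2,'scene0')
quad('tin1',[(575,245),(755,300),(710,478),(515,422)],.04,C1,'top0')
quad('tin2',[(180,309),(302,436),(130,572),(18,428)],.04,C2,'scene0')
E
python3 m.py
```

```text
chan 1 [ 0.5641 -0.1987 -0.1012] 4.44
chan 2 [ 0.5664 -0.1984 -0.1401] 3.24
chan 3 [ 0.565  -0.1985 -0.1243] 6.89
A1 [ 0.4717 -0.0377  0.03  ] ang -1.426 [0.026 0.046 0.023 0.047]
A2 [ 0.4736 -0.0385  0.03  ] ang -3.012 [0.042 0.021 0.042 0.023]
B1 [ 0.4671 -0.1325  0.03  ] ang -0.668 [0.044 0.024 0.046 0.024]
B2 [ 0.4703 -0.1374  0.03  ] ang 0.965 [0.024 0.048 0.025 0.05 ]
tin1 [ 0.442  -0.3374  0.04  ] ang -1.849 [0.12  0.117 0.117 0.124]
tin2 [ 0.4467 -0.342   0.04  ] ang -0.305 [0.117 0.119 0.121 0.117]
```

```bash
python3 -c "
from h import *
rel([.50,-.11,.26],np.pi/2-.1)
rel([.50,-.11,.20],np.pi/2-.1)"
```

```text
lin [ 1.3712 -1.1498 -0.0965] turn [-0.0002  0.      0.0829] q6 -0.174
lin [ 1.3712 -1.1495  0.1035] turn [-0.0002  0.      0.0829] q6 -0.174
```

```bash
python3 -m inch '{"linear":[[0.2,-0.15,-0.1],[0.4,-0.3,-0.1],[0.6,-0.45,-0.1],[0.8,-0.6,-0.1],[0.9,-0.75,-0.1],[0.9,-0.75,-0.1]],"turn":[[0,0,0],[0,0,0.03],[0,0,0.06],[0,0,0.08],[0,0,0.083],[0,0,0.083]],"fingers":[0,0,0,0,0,0]}' 60
python3 -c "
from h import *
rel([.50,-.11,.20],np.pi/2-.1)"
```

```text
time: 0.9
tool_pos: [0.4205, -0.2751, 0.261]
ee_rot: [-3.141, 0.0, -0.1]
wrist_force: [1.1, 0.4, -0.4]
gripper_width: 0.0426
gripper_force: 0.0
lin [ 0.2091 -0.574   0.2036] turn [-0.0001  0.      0.0001] q6 0.865
```

```bash
python3 -m inch '{"linear":[[0.06,-0.18,0.06],[0.12,-0.36,0.12],[0.18,-0.53,0.18],[0.21,-0.575,0.2],[0.21,-0.575,0.2],[0.21,-0.575,0.2]],"turn":[[0,0,0],[0,0,0],[0,0,0],[0,0,0],[0,0,0],[0,0,0]],"fingers":[0,0,0,0,0,0]}'
python3 -c "
from h import *
snap('wrist','w1');a=cv2.imread('pics/w1.png');cv2.imwrite('pics/w1b.png',cv2.resize(a,(800,600),interpolation=2))"
```

```text
time: 1.65
tool_pos: [0.5001, -0.1136, 0.2019]
ee_rot: [3.141, -0.001, -0.102]
wrist_force: [0.2, -0.6, -0.4]
gripper_width: 0.0429
gripper_force: 0.0
```

View pics/w1b.png

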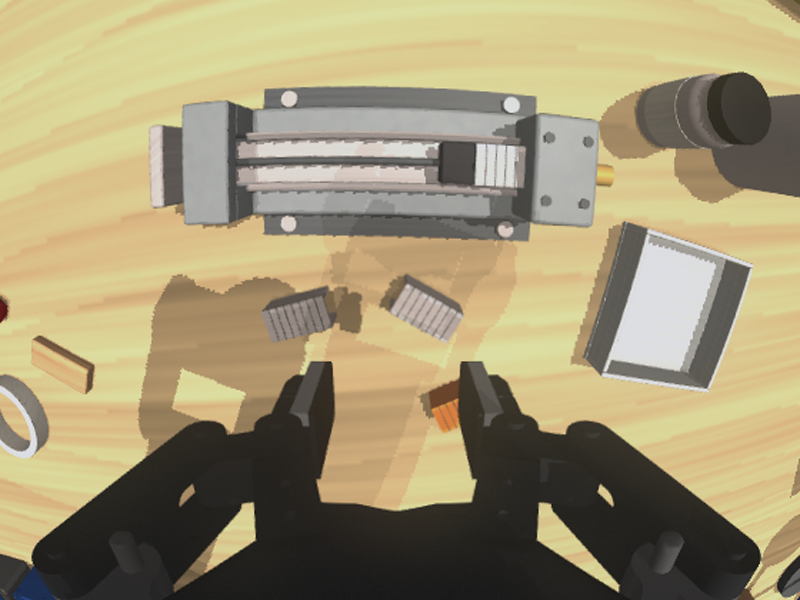

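```bash
cat > m2.py <<'E'
from h import *
from scipy.optimize import least_squares
from m import W,obj
C=lambda p:((p[0]+.5)*.7-.5,(p[1]+.5)*.7-.5)
p=[(182,105),(228,101),(228,222),(186,224),(540,113),(598,120),(594,225),(534,222)]
f=lambda q:np.concatenate([proj('w1',W(q,o,.09),True)-C(a) for o,a in zip(obj,p)])
s=least_squares(f,[.565,-.2,-.1],loss='soft_l1');print('CHAN',s.x.round(4),s.fun.round(1))
def quad(t,cs,z):
    P=np.array([px('w1',*C(c),z,True) for c in cs]);L=[np.linalg.norm(P[i]-P[i-1]) for i in range(4)];d=P[1]-P[0]+P[2]-P[3]
    print(t,P.mean(0).round(4),'ang',round(np.arctan2(d[1],d[0]),3),np.round(L,3))
quad('A',[(265,311),(326,291),(336,325),(273,342)],.03)
quad('B',[(405,282),(463,313),(445,341),(389,308)],.03)
quad('tin',[(648,232),(751,264),(709,391),(606,376)],.04)
quad('tab',[(150,126),(163,125),(165,206),(153,206)],.09)
E
python3 m2.py|tail -5
```

```text
-1.4  0.8]
A [ 0.4721 -0.0401  0.03  ] ang -1.377 [0.025 0.049 0.026 0.05 ]
B [ 0.4676 -0.1315  0.03  ] ang -2.202 [0.022 0.048 0.025 0.048]
tin [ 0.4416 -0.3396  0.04  ] ang -1.861 [0.116 0.115 0.117 0.115]
tab [0.5928 0.0189 0.09  ] ang -1.733 [0.048 0.009 0.048 0.009]
```

```bash
python3 m2.py|grep -A2 CHAN; python3 -c "
from m import W
import numpy as np
for q in ([.5641,-.1987,-.1012],):
  print(W(q,(0,.22),.09),W(q,(0,.26),.09))" | tail -1
```

```text
CHAN [ 0.5651 -0.198  -0.1253] [-0.4 -0.9  0.5 -1.3  1.4  1.7 -1.6  0.9 -1.6 -1.7  3.  -0.9  1.   1.6
 -1.4  0.8]
A [ 0.4721 -0.0401  0.03  ] ang -1.377 [0.025 0.049 0.026 0.05 ]
[0.58632602 0.0201744  0.09      ] [0.59036711 0.05996975 0.09      ]
```

```bash
cat >> h.py <<'E'
CH=np.array([.5651,-.198,-.127])
def W(o,z,q=None):
    q=CH if q is None else q
    c,s=np.cos(q[2]),np.sin(q[2]);return np.array([q[0]+c*o[0]-s*o[1],q[1]+s*o[0]+c*o[1],z])
def chan(p):
    c,s=np.cos(CH[2]),np.sin(CH[2]);d=np.array(p[:2])-CH[:2];return np.array([c*d[0]+s*d[1],-s*d[0]+c*d[1]])
YC=np.pi/2+CH[2]
E
python3 -c "
from h import *
rel(W((0,.275),.20),YC)
rel(W((0,.275),.055),YC)"
```

```text
lin [ 0.2666 -0.6593  0.0065] turn [ 0.0001 -0.0002  0.0039] q6 1.229
lin [ 0.2661 -0.6596  0.4898] turn [ 0.0001 -0.0002  0.0039] q6 1.229
```

```bash
python3 -m inch '{"linear":[[0.07,-0.17,0],[0.14,-0.34,0],[0.2,-0.5,0],[0.266,-0.66,0],[0.266,-0.66,0],[0.266,-0.66,0.15],[0.266,-0.66,0.3],[0.266,-0.66,0.45],[0.266,-0.66,0.49],[0.266,-0.66,0.49],[0.266,-0.66,0.49]],"turn":[[0,0,0],[0,0,0],[0,0,0],[0,0,0.004],[0,0,0.004],[0,0,0.004],[0,0,0.004],[0,0,0.004],[0,0,0.004],[0,0,0.004],[0,0,0.004]],"fingers":[-1,-1,-1,-1,-1,-1,-1,-1,-1,-1,-1]}' 100
python3 -c "
from h import *
print(chan(env.state()['tool_pos']))
rel(W((0,.240),.055),YC)"
```

```text
time: 3.08
tool_pos: [0.6012, 0.076, 0.0568]
ee_rot: [-3.141, -0.004, -0.126]
wrist_force: [-1.0, -0.7, 1.2]
gripper_width: -0.0
gripper_force: 0.0
[0.00111451 0.27640988]
lin [-0.0038  0.1214  0.0061] turn [-0.     -0.0007  0.0001] q6 1.636
```

```bash
python3 -m inch '{"linear":[[0,0.06,0],[0,0.12,0],[0,0.14,0],[0,0.155,0],[0,0.165,0],[0,0.165,0]],"turn":[[0,0,0],[0,0,0],[0,0,0],[0,0,0],[0,0,0],[0,0,0]],"fingers":[-1,-1,-1,-1,-1,-1]}'
python3 -c "
from h import *
print(chan(env.state()['tool_pos']))"
```

```text
time: 3.82
tool_pos: [0.594, 0.0296, 0.0554]
ee_rot: [-3.136, -0.002, -0.127]
wrist_force: [1.7, 12.3, 3.3]
gripper_width: -0.0002
gripper_force: 6.7
[-1.11273055e-04  2.29426576e-01]
```

```bash
python3 -m inch '{"linear":[[0,0.008,0],[0,0.015,0],[0,0.015,0]],"turn":[[0,0,0],[0,0,0],[0,0,0]],"fingers":[-1,-1,-1]}'
python3 -c "
from h import *
print(chan(env.state()['tool_pos']))"
```

```text
time: 4.2
tool_pos: [0.5939, 0.0284, 0.0555]
ee_rot: [-3.131, -0.003, -0.128]
wrist_force: [5.5, 26.3, 2.5]
gripper_width: -0.0001
gripper_force: 13.3
[-9.40928403e-05  2.28215174e-01]
```

```bash
python3 -m inch '{"linear":[[0,-0.2,0],[0,-0.4,0],[0,-0.4,-0.15],[0,-0.3,-0.35],[0,-0.2,-0.45],[0,-0.2,-0.45]],"turn":[[0,0,0],[0,0,0],[0,0,0],[0,0,0],[0,0,0],[0,0,0]],"fingers":[-1,-1,-1,0,0,0]}'
python3 -c "
from h import *
snap('wrist','w2');snap('top','t2');a=cv2.imread('pics/w2.png');b=cv2.imread('pics/t2.png')[110:310,210:350];cv2.imwrite('pics/w2b.png',np.hstack([cv2.resize(a[:,60:500],(440,420)),cv2.resize(b,(294,420),interpolation=2)]))
d=chan(env.state()['tool_pos']);print(d)"
```

```text
time: 4.95
tool_pos: [0.6023, 0.0802, 0.1935]
ee_rot: [-3.141, -0.008, -0.129]
wrist_force: [-0.8, 0.2, -1.3]
gripper_width: 0.0426
gripper_force: 0.0
[-0.00100357  0.28213134]
```

View pics/w2b.png

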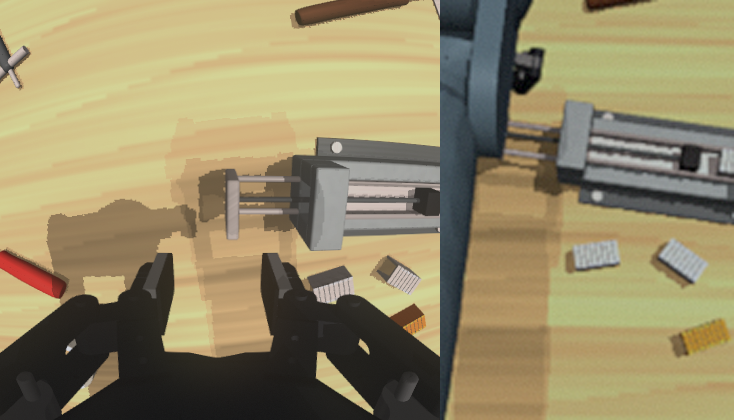

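The rail has sprung out: the tab's top face is at about (293,204) in the full wrist frame. Follower and stub are not fully in view.

```bash
python3 -c "
from h import *
P=np.array([px('w2',*c,.09,True) for c in [(287,170),(299,170),(300,238),(288,238)]]);m=P.mean(0);print(m,chan(m),np.linalg.norm(P[0]-P[3]))
c=chan(m)
rel(W((0,c[1]),.057),YC)
rel(W((0,c[1]),.12),YC)"
```

```text
[0.60376122 0.06728125 0.09      ] [0.00474963 0.26804155] 0.055670153091827386
lin [0.0035 0.047  0.4399] turn [-0.      0.0001 -0.    ] q6 1.646
lin [0.0034 0.047  0.2299] turn [-0.      0.0001 -0.    ] q6 1.646
```

```bash
python3 -m inch '{"linear":[[0,0.047,0.15],[0,0.047,0.3],[0,0.047,0.44],[0,0.047,0.44],[0,0.047,0.44],[0,0.047,0.44],[0,0.047,0.44],[0,0.047,0.44]],"turn":[[0,0,0],[0,0,0],[0,0,0],[0,0,0],[0,0,0],[0,0,0],[0,0,0],[0,0,0]],"fingers":[0,0,0,0,-1,-1,-1,-1]}' 60
python3 -c "
from h import *
d=chan(env.state()['tool_pos']);print(d)"
```

```text
time: 6.05
tool_pos: [0.5999, 0.0687, 0.0595]
ee_rot: [-3.141, -0.004, -0.126]
wrist_force: [-0.1, 1.6, 7.5]
gripper_width: 0.0093
gripper_force: 61.0
[0.00073971 0.26896407]
```

```bash
python3 -m inch '{"linear":[[0,-0.08,0],[0,-0.16,0],[0,-0.24,0],[0,-0.32,0],[0,-0.36,0],[0,-0.375,0],[0,-0.39,0],[0,-0.39,0]],"turn":[[0,0,0],[0,0,0],[0,0,0],[0,0,0],[0,0,0],[0,0,0],[0,0,0],[0,0,0]],"fingers":[-1,-1,-1,-1,-1,-1,-1,-1]}' 60
python3 -c "
from h import *
d=chan(env.state()['tool_pos']);print(d)"
```

```text
time: 7.05
tool_pos: [0.6148, 0.185, 0.0595]
ee_rot: [-3.14, -0.004, -0.126]
wrist_force: [1.1, 1.4, 6.5]
gripper_width: 0.0093
gripper_force: 60.9
[0.0008301  0.38623147]
```

```bash
python3 -m inch '{"linear":[[0,-0.01,0],[0,-0.02,0],[0,-0.02,0]],"turn":[[0,0,0],[0,0,0],[0,0,0]],"fingers":[-1,-1,-1]}' 60
python3 -c "
from h import *
d=chan(env.state()['tool_pos']);print(d)"
```

```text
time: 7.42
tool_pos: [0.6152, 0.1873, 0.0594]
ee_rot: [3.136, -0.002, -0.126]
wrist_force: [-3.8, -13.3, 9.7]
gripper_width: 0.0089
gripper_force: 61.5
[0.00085547 0.38849905]
```

```bash
python3 -m inch '{"linear":[[0,0.008,0],[0,0.008,0],[0,0.008,0],[0,0.008,-0.15],[0,0.008,-0.3],[0,0.008,-0.45],[0,0.2,-0.45],[0,0.4,-0.45],[0,0.6,-0.45],[0,0.8,-0.45],[0,0.97,-0.45],[0,0.97,-0.45],[0,0.97,-0.45],[0,0.97,-0.45],[0,0.97,-0.45],[0,0.97,-0.45],[0,0.97,-0.45]],"turn":[[0,0,0],[0,0,0],[0,0,0],[0,0,0],[0,0,0],[0,0,0],[0,0,-0.029],[0,0,-0.058],[0,0,-0.087],[0,0,-0.116],[0,0,-0.145],[0,0,-0.174],[0,0,-0.203],[0,0,-0.232],[0,0,-0.25],[0,0,-0.25],[0,0,-0.25]],"fingers":[-1,0,0,0,0,0,0,0,0,0,0,0,0,0,0,0,0]}' 60
python3 -c "
from h import *
d=chan(env.state()['tool_pos']);print(d)
snap('wrist','w3');a=cv2.imread('pics/w3.png');cv2.imwrite('pics/w3b.png',cv2.resize(a,(800,600),interpolation=2))"
```

```text
time: 9.55
tool_pos: [0.5771, -0.0979, 0.192]
ee_rot: [-3.141, -0.0, 1.444]
wrist_force: [-0.5, 1.5, -0.4]
gripper_width: 0.0428
gripper_force: 0.0
[-0.0007503   0.10082448]
```

View pics/w3b.png

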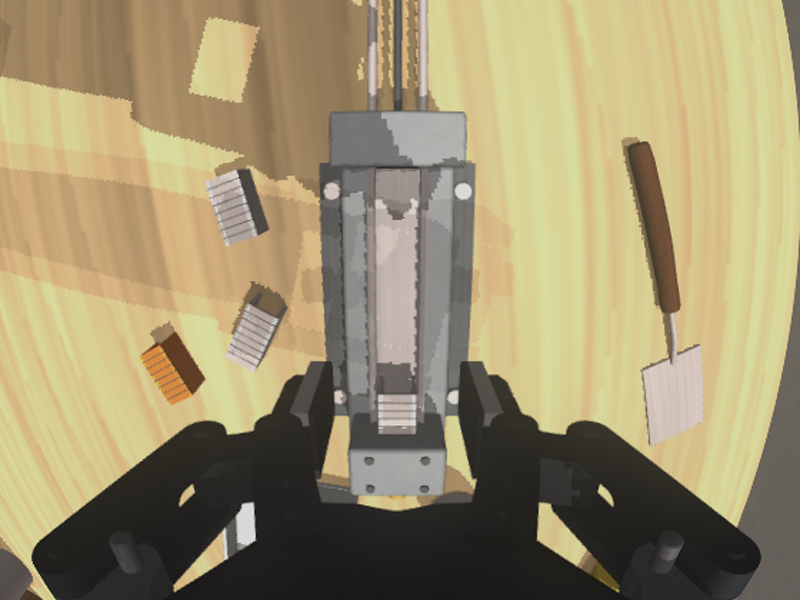

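```bash
cat > m3.py <<'E'
from h import *
from scipy.optimize import least_squares
C=lambda p:((p[0]+.5)*.7-.5,(p[1]+.5)*.7-.5)
obj=[(.036,.202),(.036,.172),(-.036,.172),(-.036,.202),(.032,0),(.032,-.04),(-.032,-.04),(-.032,0)]
p=[(466,112),(465,165),(329,165),(330,112),(444,448),(444,494),(352,494),(350,448)]
f=lambda q:np.concatenate([proj('w3',W(o,.09,q),True)-C(a) for o,a in zip(obj,p)])
s=least_squares(f,CH,loss='soft_l1');print('CHAN',s.x.round(4),s.fun.round(1))
def quad(t,cs,z):
    P=np.array([px('w3',*C(c),z,True) for c in cs]);L=[np.linalg.norm(P[i]-P[i-1]) for i in range(4)];d=P[1]-P[0]+P[2]-P[3]
    print(t,P.mean(0).round(4),chan(P.mean(0)).round(4),'ang',round(np.arctan2(d[1],d[0]),3),np.round(L,3))
quad('stub',[(378,394),(417,394),(416,433),(379,433)],.07)
quad('A',[(206,182),(240,171),(258,236),(228,246)],.03)
quad('B',[(253,303),(284,317),(258,370),(228,358)],.03)
E
python3 m3.py
python3 -c "
from h import *
rel(W((0,.015),.12),CH[2]);rel(W((0,.015),.057),CH[2])"
```

```text
CHAN [ 0.5654 -0.1962 -0.1255] [ 0.5 -2.1  1.   0.2 -0.3  0.4 -1.4 -2.   2.9  0.3  0.6  1.  -1.   1.1
 -1.9  0.5]
stub [ 0.5671 -0.182   0.07  ] [-0.0001  0.0162] ang -0.128 [0.03  0.025 0.03  0.025]
A [ 0.4722 -0.0378  0.03  ] [-0.1124  0.1472] ang 0.123 [0.047 0.026 0.046 0.024]
B [ 0.4693 -0.1317  0.03  ] [-0.1034  0.0536] ang -0.534 [0.05  0.024 0.048 0.025]
lin [-0.286   0.0023  0.2404] turn [-0. -0.  0.] q6 -0.235
lin [-0.286   0.0024  0.4504] turn [-0. -0.  0.] q6 -0.235
```

```bash
python3 -m inch '{"linear":[[-0.15,0.002,0],[-0.278,0.002,0.1],[-0.278,0.002,0.25],[-0.278,0.002,0.4],[-0.278,0.002,0.45],[-0.278,0.002,0.45],[-0.278,0.002,0.45],[-0.278,0.002,0.45],[-0.278,0.002,0.45],[-0.278,0.002,0.45]],"turn":[[0,0,0],[0,0,0],[0,0,0],[0,0,0],[0,0,0],[0,0,0],[0,0,0],[0,0,0],[0,0,0],[0,0,0]],"fingers":[0,0,0,0,0,0,-1,-1,-1,-1]}' 50
python3 -c "
from h import *
d=chan(env.state()['tool_pos']);print(d)"
```

```text
time: 10.85
tool_pos: [0.5688, -0.1815, 0.0598]
ee_rot: [3.138, 0.001, 1.445]
wrist_force: [-0.9, 0.8, 6.6]
gripper_width: 0.0238
gripper_force: 50.7
[0.00160103 0.01681615]
```

```bash
python3 -m inch '{"linear":[[0,0,-0.1],[0,0,-0.25],[0,0,-0.4],[0,0,-0.4]],"turn":[[0,0,0],[0,0,0],[0,0,0],[0,0,0]],"fingers":[-1,-1,-1,-1]}' 
python3 -c "
from h import *
print(env.state()['gripper_width'])
rel([.443,-.339,.16]);rel([.443,-.339,.028])"
```

```text
time: 11.35
tool_pos: [0.5703, -0.1823, 0.1832]
ee_rot: [3.131, 0.004, 1.445]
wrist_force: [0.4, -0.1, -0.6]
gripper_width: 0.0233
gripper_force: 50.0
0.023293681632682247
lin [-0.5711 -0.3564  0.076 ] turn [0. 0. 0.] q6 -0.373
lin [-0.5693 -0.361   0.5159] turn [0. 0. 0.] q6 -0.373
```

```bash
python3 -m inch '{"linear":[[-0.14,-0.09,0],[-0.28,-0.18,0],[-0.42,-0.27,0.03],[-0.57,-0.36,0.08],[-0.57,-0.36,0.08],[-0.57,-0.36,0.25],[-0.57,-0.36,0.4],[-0.57,-0.36,0.5],[-0.57,-0.36,0.51],[-0.57,-0.36,0.51],[-0.57,-0.36,0.51],[-0.57,-0.36,0.51],[-0.57,-0.36,0.51],[-0.57,-0.36,0.3],[-0.57,-0.36,0.1],[-0.57,-0.36,0.0],[-0.5,-0.3,-0.03]],"turn":[[0,0,0],[0,0,0],[0,0,0],[0,0,0],[0,0,0],[0,0,0],[0,0,0],[0,0,0],[0,0,0],[0,0,0],[0,0,0],[0,0,0],[0,0,0],[0,0,0],[0,0,0],[0,0,0],[0,0,0]],"fingers":[-1,-1,-1,-1,-1,-1,-1,-1,-1,-1,0,0,0,0,0,0,0]}' 
python3 -c "
from h import *
snap('wrist','w4');snap('scene','s4');snap('top','t4')
a=cv2.imread('pics/w4.png')[:,:];b=cv2.imread('pics/s4.png')[190:360,100:340]
a=cv2.resize(a,(400,300));b=cv2.resize(b,(400,283),interpolation=2);t=cv2.imread('pics/t4.png')
cv2.imwrite('pics/c4.png',np.hstack([np.vstack([a,b]),cv2.copyMakeBorder(cv2.resize(t[:,60:],(400,336)),0,247,0,0,0)]))"
```

```text
time: 13.48
tool_pos: [0.46, -0.3202, 0.1899]
ee_rot: [3.137, 0.004, 1.442]
wrist_force: [0.7, -0.5, -0.7]
gripper_width: 0.0425
gripper_force: 0.0
```

View pics/c4.png

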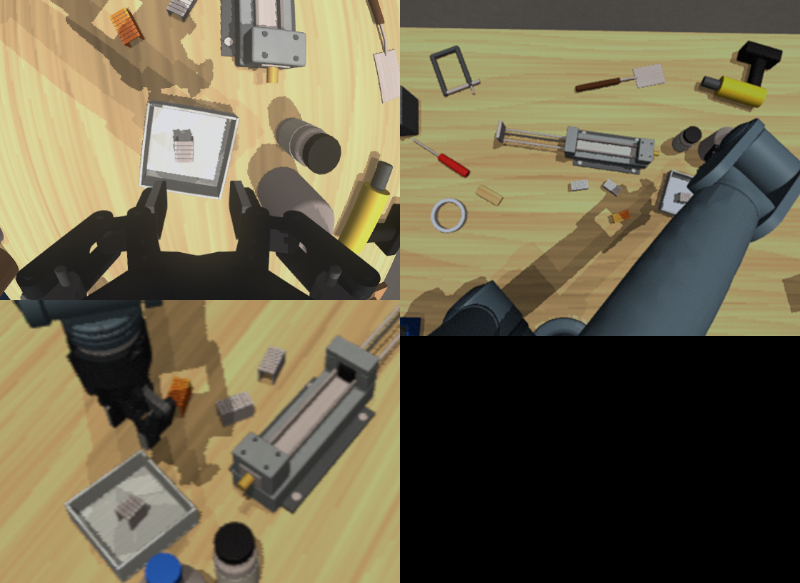

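```bash
python3 -c "
from h import *
rel([.4688,-.1316,.10],-.58);rel([.4688,-.1316,.018],-.58)"
```

```text
lin [ 0.6212 -0.0477  0.2894] turn [0.0002 0.0001 0.0725] q6 -0.684
lin [ 0.6215 -0.048   0.5627] turn [0.0002 0.0001 0.0725] q6 -0.684
```

```bash
python3 -m inch '{"linear":[[0.2,-0.015,0],[0.4,-0.03,0],[0.6,-0.045,0.1],[0.621,-0.048,0.28],[0.621,-0.048,0.28],[0.621,-0.048,0.45],[0.621,-0.048,0.56],[0.621,-0.048,0.56],[0.621,-0.048,0.56],[0.621,-0.048,0.56],[0.621,-0.048,0.56],[0.621,-0.048,0.56],[0.621,-0.048,0.56]],"turn":[[0,0,0.025],[0,0,0.05],[0,0,0.072],[0,0,0.072],[0,0,0.072],[0,0,0.072],[0,0,0.072],[0,0,0.072],[0,0,0.072],[0,0,0.072],[0,0,0.072],[0,0,0.072],[0,0,0.072]],"fingers":[0,0,0,0,0,0,0,0,0,-1,-1,-1,-1]}' 50
python3 -c "
from h import *
s=env.state();print(s['tool_pos'])
rel(s['tool_pos']+[0,0,.12]);rel(W((0,.026),.138),CH[2])
rel(W((0,.026),.06),CH[2])"
```

```text
time: 15.25
tool_pos: [0.4702, -0.133, 0.0207]
ee_rot: [3.137, 0.0, 0.993]
wrist_force: [-1.0, -0.3, 6.7]
gripper_width: 0.0234
gripper_force: 49.8
[ 0.47019017 -0.13302177  0.02073294]
lin [-1.0e-04  1.8e-03 -4.0e-01] turn [0. 0. 0.] q6 0.07
lin [ 0.0694  0.3473 -0.3894] turn [ 0.0007  0.0002 -0.0718] q6 0.07
lin [ 0.0694  0.3461 -0.1294] turn [ 0.0007  0.0002 -0.0718] q6 0.07
```

```bash
python3 -m inch '{"linear":[[0,0,-0.15],[0,0,-0.3],[0,0,-0.4],[0.02,0.12,-0.4],[0.05,0.24,-0.4],[0.069,0.348,-0.39],[0.069,0.348,-0.39],[0.069,0.348,-0.39],[0.069,0.348,-0.39]],"turn":[[0,0,0],[0,0,0],[0,0,0],[0,0,-0.024],[0,0,-0.048],[0,0,-0.072],[0,0,-0.072],[0,0,-0.072],[0,0,-0.072]],"fingers":[-1,-1,-1,-1,-1,-1,-1,-1,-1]}'
python3 -c "
from h import *
s=env.state();print(chan(s['tool_pos']))
rel(W((0.0004,.026),.062),CH[2])
snap('wrist','w5');cv2.imwrite('pics/w5b.png',cv2.resize(cv2.imread('pics/w5.png')[100:400,140:420],None,fx=2,fy=2,interpolation=2))"
```

```text
time: 16.38
tool_pos: [0.5664, -0.1711, 0.1355]
ee_rot: [-3.141, -0.0, 1.444]
wrist_force: [0.2, 1.3, 0.1]
gripper_width: 0.0235
gripper_force: 49.6
[-0.00210776  0.02687306]
lin [-0.0029  0.0084  0.2451] turn [-0.     -0.      0.0001] q6 -0.358
```

View pics/w5b.png

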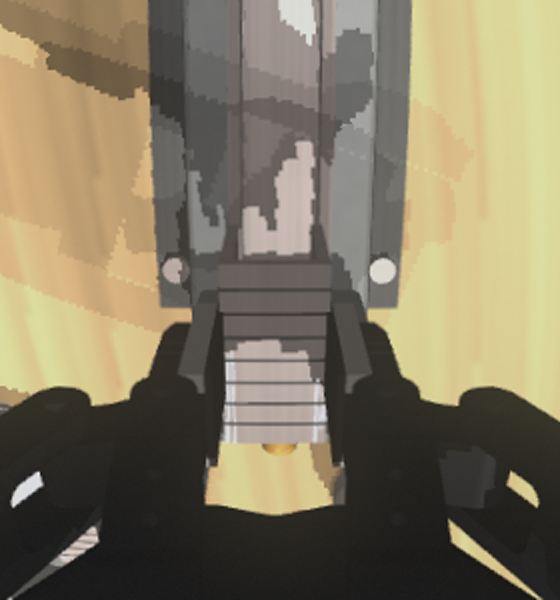

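The stick is held straight, spanning about u 220–331, and sits ~2 mm left of the channel centre line at about u 280. This agrees with the computed correction.

```bash
python3 -m inch '{"linear":[[-0.003,0.008,0],[-0.003,0.008,0.05],[-0.003,0.008,0.1],[-0.003,0.008,0.14],[-0.003,0.008,0.17],[-0.003,0.008,0.2],[-0.003,0.008,0.22],[-0.003,0.008,0.235],[-0.003,0.008,0.245],[-0.003,0.008,0.245],[-0.003,0.008,0.245]],"turn":[[0,0,0],[0,0,0],[0,0,0],[0,0,0],[0,0,0],[0,0,0],[0,0,0],[0,0,0],[0,0,0],[0,0,0],[0,0,0]],"fingers":[-1,-1,-1,-1,-1,-1,-1,-1,-1,-1,-1]}'
python3 -c "
from h import *
s=env.state();print(chan(s['tool_pos']))"
```

```text
time: 17.8
tool_pos: [0.5694, -0.1726, 0.0617]
ee_rot: [-3.142, -0.0, 1.445]
wrist_force: [1.3, 2.4, -0.9]
gripper_width: 0.0235
gripper_force: 50.0
[0.00099599 0.02576021]
```

```bash
python3 -m inch '{"linear":[[0,0,0.003],[0,0,0.003],[0,0,0.003],[0,0,-0.1],[0,0,-0.25],[0,0,-0.4],[0,0,-0.4]],"turn":[[0,0,0],[0,0,0],[0,0,0],[0,0,0],[0,0,0],[0,0,0],[0,0,0]],"fingers":[0,0,0,0,0,0,0]}'
python3 -c "
from h import *
rel([.472,-.0385,.10],.15);rel([.472,-.0385,.0175],.15)"
```

```text
time: 18.68
tool_pos: [0.572, -0.1742, 0.187]
ee_rot: [3.133, 0.004, 1.445]
wrist_force: [0.3, -1.0, 0.6]
gripper_width: 0.0425
gripper_force: 0.0
lin [ 0.4079 -0.3899  0.285 ] turn [ 0.0013  0.0008 -0.0439] q6 -0.359
lin [ 0.4088 -0.3923  0.56  ] turn [ 0.0013  0.0008 -0.0439] q6 -0.359
```

```bash
python3 -m inch '{"linear":[[0.1,-0.1,0],[0.2,-0.2,0],[0.3,-0.3,0],[0.36,-0.4,0.05],[0.36,-0.4,0.05],[0.36,-0.4,0.05]],"turn":[[0,0,-0.015],[0,0,-0.03],[0,0,-0.044],[0,0,-0.044],[0,0,-0.044],[0,0,-0.044]],"fingers":[0,0,0,0,0,0]}'
python3 -c "
from h import *
snap('wrist','w6');cv2.imwrite('pics/w6b.png',cv2.resize(cv2.imread('pics/w6.png'),(800,600),interpolation=2))
rel([.472,-.0385,.0175],.15)"
```

```text
time: 19.42
tool_pos: [0.4642, -0.0508, 0.1667]
ee_rot: [3.141, 0.0, 1.721]
wrist_force: [-0.2, -0.1, 0.6]
gripper_width: 0.0431
gripper_force: 0.0
lin [0.0382 0.0303 0.4986] turn [0.0001 0.0001 0.    ] q6 -0.503
```

View pics/w6b.png

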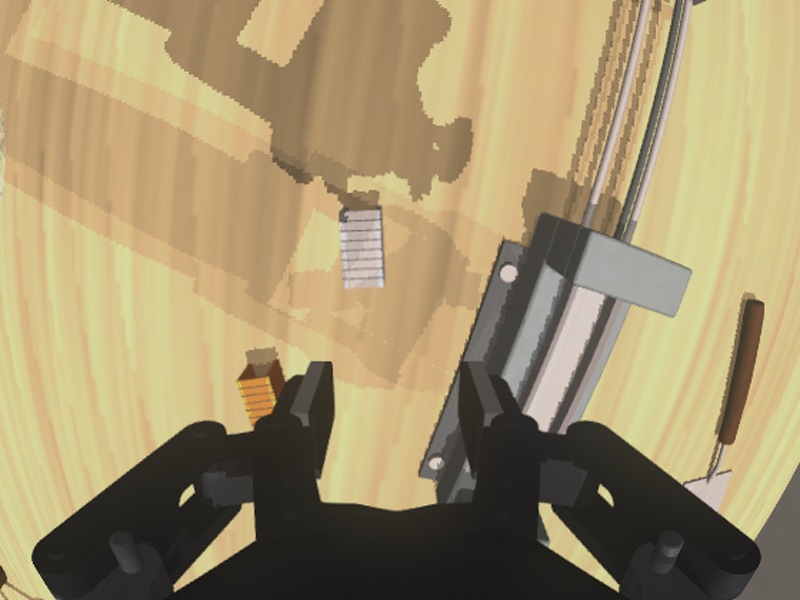

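Stick A's top face has corners at about (341,209), (381,207), (384,286) and (345,288). It looks further along +y than expected, so it may have been knocked; I'll re-measure.

```bash
python3 -c "
from h import *
C=lambda p:((p[0]+.5)*.7-.5,(p[1]+.5)*.7-.5)
P=np.array([px('w6',*C(c),.03,True) for c in [(341,210),(381,208),(384,286),(345,288)]]);m=P.mean(0);d=P[1]-P[0]+P[2]-P[3]
a=np.arctan2(d[1],d[0]);print(m,a,[np.linalg.norm(P[i]-P[i-1]) for i in range(4)])
rel([m[0],m[1],.0175],a)"
```

```text
[ 0.44071089 -0.03224295  0.03      ] 0.196434304843517 [np.float64(0.048836194980494164), np.float64(0.02417260284821869), np.float64(0.04856147053528895), np.float64(0.024456391036058803)]
lin [ 0.0744 -0.0697  0.4985] turn [ 0.0001  0.0001 -0.0074] q6 -0.503
```

It was knocked about 3 cm aside, so I'll grasp it at the new position.

```bash
python3 -m inch '{"linear":[[0.074,-0.07,0],[0.074,-0.07,0.15],[0.074,-0.07,0.3],[0.074,-0.07,0.42],[0.074,-0.07,0.49],[0.074,-0.07,0.49],[0.074,-0.07,0.49],[0.074,-0.07,0.49],[0.074,-0.07,0.49],[0.074,-0.07,0.49]],"turn":[[0,0,-0.007],[0,0,-0.007],[0,0,-0.007],[0,0,-0.007],[0,0,-0.007],[0,0,-0.007],[0,0,-0.007],[0,0,-0.007],[0,0,-0.007],[0,0,-0.007]],"fingers":[0,0,0,0,0,0,-1,-1,-1,-1]}' 50
python3 -c "
from h import *
rel(W((0,.077),.135),CH[2])"
```

```text
time: 20.72
tool_pos: [0.4412, -0.0323, 0.0211]
ee_rot: [3.139, 0.002, 1.765]
wrist_force: [0.4, -1.0, 5.7]
gripper_width: 0.0234
gripper_force: 50.6
lin [-0.3791  0.3805 -0.3781] turn [0.0005 0.0002 0.0512] q6 -0.525
```

```bash
python3 -m inch '{"linear":[[0,0,-0.15],[0,0,-0.3],[0,0,-0.38],[-0.12,0.12,-0.38],[-0.24,0.24,-0.38],[-0.37,0.38,-0.38],[-0.37,0.38,-0.38],[-0.37,0.38,-0.38],[-0.37,0.38,-0.38]],"turn":[[0,0,0],[0,0,0],[0,0,0],[0,0,0.017],[0,0,0.034],[0,0,0.051],[0,0,0.051],[0,0,0.051],[0,0,0.051]],"fingers":[-1,-1,-1,-1,-1,-1,-1,-1,-1]}'
python3 -c "
from h import *
s=env.state();print(chan(s['tool_pos']))
rel(W((0.0006,.078),.0622),CH[2])
snap('wrist','w7');cv2.imwrite('pics/w7b.png',cv2.resize(cv2.imread('pics/w7.png')[100:400,140:420],None,fx=2,fy=2,interpolation=2))"
```

```text
time: 21.85
tool_pos: [0.5721, -0.1177, 0.1336]
ee_rot: [-3.141, -0.0, 1.446]
wrist_force: [-1.1, 0.6, -0.5]
gripper_width: 0.023
gripper_force: 49.9
[-0.00326301  0.08053305]
lin [-0.0085  0.0131  0.2381] turn [-0.0001 -0.      0.0003] q6 -0.272
```

View pics/w7b.png

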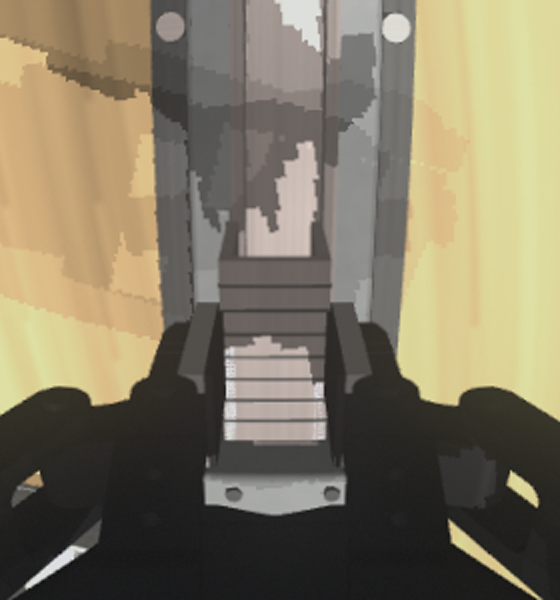

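The stick is held square; the channel centre is at about u 284 and the stick at 275, matching the computed +4 mm. The first stick is hidden under the held one.

```bash
python3 -m inch '{"linear":[[-0.008,0.013,0],[-0.008,0.013,0.05],[-0.008,0.013,0.1],[-0.008,0.013,0.14],[-0.008,0.013,0.17],[-0.008,0.013,0.2],[-0.008,0.013,0.22],[-0.008,0.013,0.232],[-0.008,0.013,0.238],[-0.008,0.013,0.238]],"turn":[[0,0,0],[0,0,0],[0,0,0],[0,0,0],[0,0,0],[0,0,0],[0,0,0],[0,0,0],[0,0,0],[0,0,0]],"fingers":[-1,-1,-1,-1,-1,-1,-1,-1,-1,-1]}'
python3 -c "
from h import *
s=env.state();print(chan(s['tool_pos']))"
```

```text
time: 23.15
tool_pos: [0.5766, -0.1214, 0.0623]
ee_rot: [-3.141, -0.0, 1.445]
wrist_force: [-1.2, -0.1, -1.0]
gripper_width: 0.0235
gripper_force: 49.9
[0.00167903 0.07744723]
```

```bash
python3 -m inch '{"linear":[[0,0,0],[0,0,0],[0,0,0],[0,0,-0.12],[0,0,-0.3],[0.1,0,-0.45],[0.15,0,-0.5],[0.15,0,-0.5],[0.15,0,-0.5]],"turn":[[0,0,0],[0,0,0],[0,0,0],[0,0,0],[0,0,0],[0,0,0],[0,0,0],[0,0,0],[0,0,0]],"fingers":[0,0,0,0,0,0,0,0,0]}'
python3 -c "
from h import *
snap('wrist','w8');snap('scene','s8');a=cv2.imread('pics/w8.png')[40:380,140:420];b=cv2.imread('pics/s8.png')[190:330,220:350]
cv2.imwrite('pics/w8b.png',np.hstack([cv2.resize(a,(494,600),interpolation=2),cv2.resize(cv2.imread('pics/s8.png')[150:360,200:305],(300,600),interpolation=2)]))"
```

```text
time: 24.28
tool_pos: [0.5812, -0.0769, 0.21]
ee_rot: [-3.138, -0.0, 1.445]
wrist_force: [-0.3, -0.5, -0.2]
gripper_width: 0.0426
gripper_force: 0.0
```

View pics/w8b.png

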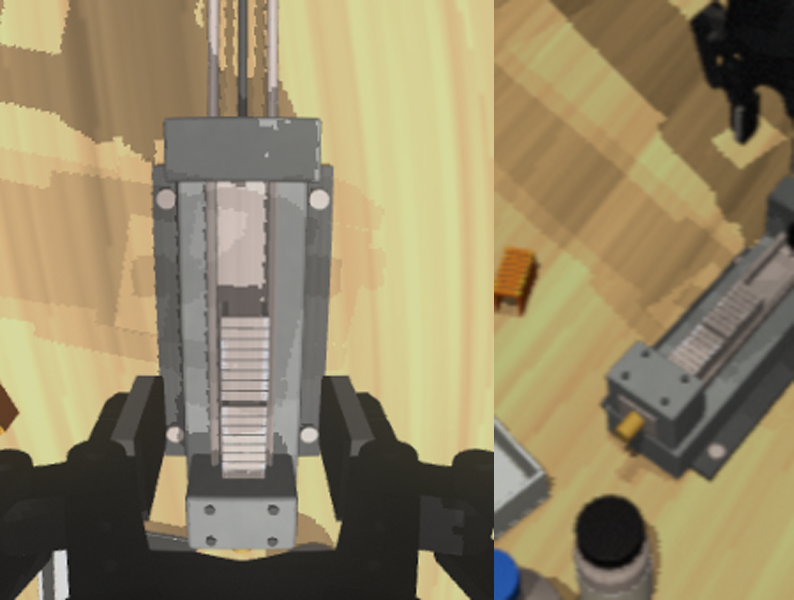

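```bash
python3 -m inch '{"linear":[[0.15,0,0],[0.3,0,0],[0.45,0,0],[0.6,0,0],[0.75,0,0],[0.9,0,0],[1,0,0],[1,0,0],[1,0,0],[1,0,0],[1,0,0]],"turn":[[0,0,0.028],[0,0,0.056],[0,0,0.084],[0,0,0.112],[0,0,0.14],[0,0,0.168],[0,0,0.196],[0,0,0.224],[0,0,0.25],[0,0,0.25],[0,0,0.25]],"fingers":[-1,-1,-1,-1,-1,-1,-1,-1,-1,-1,-1]}' 100
python3 -c "
from h import *
rel(W((0,.45),.055),YC)"
```

```text
time: 25.75
tool_pos: [0.6198, 0.2203, 0.2115]
ee_rot: [3.141, 0.001, -0.124]
wrist_force: [0.0, -0.3, -0.3]
gripper_width: 0.0002
gripper_force: 0.0
lin [-0.0035 -0.0939  0.5217] turn [0.0001 0.0002 0.0004] q6 1.865
```

```bash
python3 -m inch '{"linear":[[-0.003,-0.094,0],[-0.003,-0.094,0.15],[-0.003,-0.094,0.3],[-0.003,-0.094,0.45],[-0.003,-0.094,0.52],[-0.003,-0.094,0.52],[-0.003,-0.04,0.52],[-0.003,0,0.52],[-0.003,0.05,0.52],[-0.003,0.11,0.52],[-0.003,0.17,0.52],[-0.003,0.23,0.52],[-0.003,0.29,0.52],[-0.003,0.35,0.52],[-0.003,0.41,0.52],[-0.003,0.41,0.52]],"turn":[[0,0,0],[0,0,0],[0,0,0],[0,0,0],[0,0,0],[0,0,0],[0,0,0],[0,0,0],[0,0,0],[0,0,0],[0,0,0],[0,0,0],[0,0,0],[0,0,0],[0,0,0],[0,0,0]],"fingers":[-1,-1,-1,-1,-1,-1,-1,-1,-1,-1,-1,-1,-1,-1,-1,-1]}'
python3 -c "
from h import *
s=env.state();print(chan(s['tool_pos']))
rel(W((0,.232),.055),YC)
snap('wrist','w9');snap('top','t9');a=cv2.imread('pics/w9.png');b=cv2.imread('pics/t9.png')[140:220,220:400]
cv2.imwrite('pics/w9b.png',np.vstack([cv2.resize(a,(440,330)),cv2.resize(b,(440,196),interpolation=2)]))"
```

```text
time: 27.75
tool_pos: [0.6033, 0.0973, 0.0561]
ee_rot: [3.141, 0.001, -0.127]
wrist_force: [0.9, 0.6, -0.0]
gripper_width: 0.0
gripper_force: 0.4
[0.00051096 0.2978008 ]
lin [-0.0016  0.2193  0.004 ] turn [ 0.0001  0.0001 -0.0001] q6 1.674
```

View pics/w9b.png

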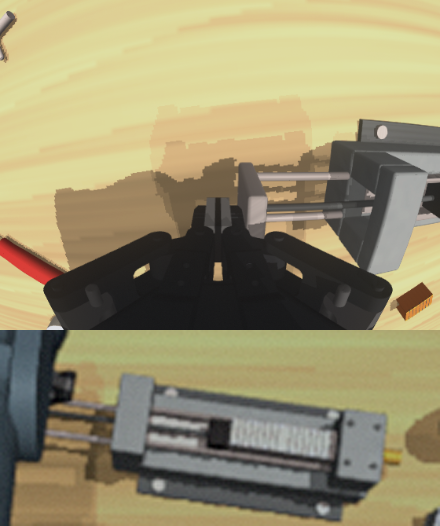

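```bash
python3 -m inch '{"linear":[[0,0.05,0],[0,0.1,0],[0,0.15,0],[0,0.19,0],[0,0.215,0],[0,0.23,0],[0,0.237,0],[0,0.237,0],[0,0.237,0]],"turn":[[0,0,0],[0,0,0],[0,0,0],[0,0,0],[0,0,0],[0,0,0],[0,0,0],[0,0,0],[0,0,0]],"fingers":[-1,-1,-1,-1,-1,-1,-1,-1,-1]}'
python3 -c "
from h import *
s=env.state();print(chan(s['tool_pos']))"
```

```text
time: 28.98
tool_pos: [0.5946, 0.0299, 0.0562]
ee_rot: [-3.139, 0.0, -0.126]
wrist_force: [2.5, 8.6, 0.0]
gripper_width: 0.0002
gripper_force: 4.5
[0.00038011 0.2297777 ]
```

```bash
python3 -m inch '{"linear":[[0,0.008,0],[0,0.015,0],[0,0.018,0],[0,0.018,0]],"turn":[[0,0,0],[0,0,0],[0,0,0],[0,0,0]],"fingers":[-1,-1,-1,-1]}'
python3 -c "
from h import *
s=env.state();print(chan(s['tool_pos']))"
```

```text
time: 29.48
tool_pos: [0.5942, 0.0272, 0.0563]
ee_rot: [-3.134, -0.0, -0.126]
wrist_force: [4.2, 20.8, 0.4]
gripper_width: -0.0
gripper_force: 10.1
[0.00036596 0.22712183]
```

```bash
python3 -m inch '{"linear":[[0,0.008,0],[0,0.008,0]],"turn":[[0,0,0],[0,0,0]],"fingers":[-1,-1]}'
python3 -c "
from h import *
s=env.state();print(chan(s['tool_pos']))"
```

```text
time: 29.72
tool_pos: [0.5942, 0.0271, 0.0564]
ee_rot: [-3.13, -0.001, -0.127]
wrist_force: [6.3, 28.6, -1.0]
gripper_width: 0.0003
gripper_force: 14.8
[0.00037743 0.22702143]
```

At the stop: the force rose without any travel. I'll release, back off and look.

```bash
python3 -m inch '{"linear":[[0,-0.1,0],[0,-0.25,0],[0,-0.4,0],[0,-0.4,-0.15],[0,-0.3,-0.35],[0,-0.3,-0.5],[-0.3,-0.2,-0.5],[-0.3,-0.1,-0.5],[-0.3,0.1,-0.5],[-0.3,0.1,-0.5],[-0.3,0.1,-0.5]],"turn":[[0,0,0],[0,0,0],[0,0,0],[0,0,0],[0,0,0],[0,0,0],[0,0,0],[0,0,0],[0,0,0],[0,0,0],[0,0,0]],"fingers":[-1,-1,-1,-1,-1,-1,-1,-1,-1,-1,-1]}'
python3 -c "
from h import *
snap('wrist','wa');snap('top','ta');a=cv2.imread('pics/wa.png');b=cv2.imread('pics/ta.png')[20:320,60:460]
cv2.imwrite('pics/wab.png',np.vstack([cv2.resize(a,(440,330)),cv2.resize(b,(360,270))[:, :360] if 0 else cv2.resize(b,(440,270))]))"
```

```text
time: 31.1
tool_pos: [0.5005, 0.0019, 0.2062]
ee_rot: [3.141, 0.001, -0.127]
wrist_force: [-0.3, 0.4, 0.2]
gripper_width: 0.0001
gripper_force: 0.0
```

View pics/wab.png

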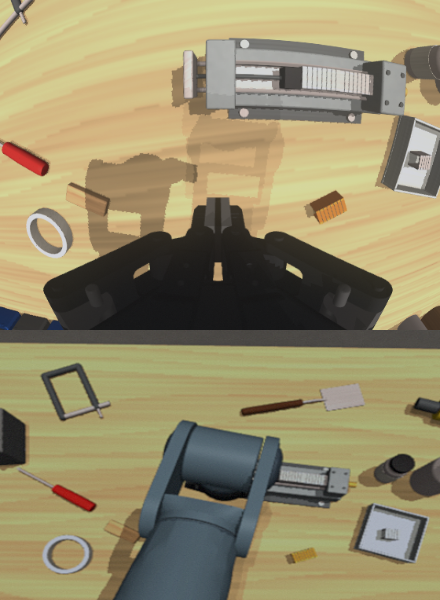

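```bash
python3 -c "
from h import *
k=560/440
m=np.mean([px('wa',u*k,v*k,.09,True) for u,v in [(185,52),(192,51),(192,97),(186,98)]],axis=0);print(chan(m))
m=np.mean([px('wa',u*k,v*k,.09,True) for u,v in [(207,41),(207,106)]],axis=0);print(chan(m))"
```

```text
[-0.00070239  0.2193689 ]
[1.27134707e-04 2.01109400e-01]
```

The tab measures 0.219 m, which is the shut position (0.2185 plus about 1–3 mm). The sticks, held by the follower, are in the channel against the nose. The stub is in the tin and no other grey sticks are left on the bench.

```bash
python3 -c "
from h import *
print(env.close_job())"
```

```text
the job is handed in; nothing more can be done
None
```

The job is handed in: rail latched shut, stub in the scrap tin, and the two grey sticks I found (no third seen) in the channel crown up, one of them picked up after being knocked about 3 cm.

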